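# Rest two travel mills heavy end down

### The job

Two bamboo travel mills with purple caps at both ends lie on the granite; each hides a heavy steel grinder in one end, and the two ends look alike. Lift each mill at mid-length to find its heavy end, then lay it in a channel of the dark sloping rest, one mill to a channel, with the heavy end at the bottom of the slope, and let go.

Things in the scene. Friction and masses are not known exactly. Their poses are not given: they have to be found in the camera images.
- mill_a: Travel mill lying flat, any heading: square bamboo bar, purple cap on each end, 150 mm long, 38 mm square (36 over the bamboo, the middle 94 mm), 0.3 to 0.5 kg. Origin at its very centre, 19 mm above what it lies on; x along its length. It balances about 37 mm off the middle, towards the heavy end: gripped at mid-length it twists the hand by 0.1 Nm or more. The sense of x does not tell which end.
- mill_b: The other mill, same make, size and look as mill_a, axes alike. Its heavy end too has to be found by lifting; it need not be at the same end of x as on mill_a.
- slot_1 (a point): Channel 1 of the rest: a fixed dark wood plate, 180 x 200 mm, sloping 20 degrees, with two channels 100 mm apart marked by cork strips and two steel bars across them that carry a mill's ends. The point: where a mill's centre lies when in the channel, 25 mm off the plate, 65 mm above the slab. x up the slope along the channel (-x is its bottom), y level across it, z square off the plate.
- slot_2 (a point): Channel 2 of the same rest, same axes and sizes. Each channel is 54 mm wide between guides that stand 10 mm above the bars, only near its ends; the middle 90 mm is open for the fingers. A stop 20 mm above the bars closes the bottom, 80 mm from the point. The plate's top edge is 73 mm, its bottom edge 11 mm above the slab. Either mill may go in either channel.
- sill: The upper of the two fixed steel bars across both channels, 12 mm wide and 6 mm proud of the plate, 60 mm up the slope from the slot points (the lower bar is 60 mm down the slope). It carries the upper end of each mill: little of the weight when the heavy end is at the bottom. Origin under the middle of the rest, on the slab.
Not all that is in view belongs to the job. Leave any red or turquoise look-alike of the mill_a alone. Leave any turquoise look-alike of the mill_b alone.

How it is judged:
By the outcome, as a careful person would: the job done as asked, in the order asked, and still so for the second after the job is handed in, with the robot touching nothing.
It also fails if it takes over 64 s, if anything falls off the work surface, if the arm or the gripper's body presses on something with over 40 N, if the wrist force passes 120 N, or if a joint passes its speed limit or range.

### The arm

A 6-joint arm with a two-finger parallel gripper is mounted at the origin on the work surface. World frame = base frame: x ahead of the robot, y to its left, z up, the work surface at z = 0. Lengths are in mm, angles in rad, forces in N, time in s.
With the tool pointing down it reaches from about 300 to 750 mm from the base axis. Payload 8.5 kg.
Tool frame: the origin (TCP) lies at the very end of the fingers, on their centre line; the grasp point (between the pads) lies 19 mm behind it (robot.grip_depth is the distance from the TCP to the grasp point, in mm); z points along the fingers, y is the line along which they close (so a half turn about z gives the same grasp; the last joint's range is limited). The gripper opens to 85 mm and grips with 20 to 120 N. Pads are 22 mm wide; open, the fingers measure 114 mm over their backs; the gripper's body (76 mm by 85 mm) begins 54 mm behind the grasp point. The pads swing forward as they close: fully open they stand 13 mm farther back than shut.
Start: joints at [1.076, 0.381, 1.297, -0, 1.464, -0.215], TCP at [151.882, 528.595, 231.322] pointing down, gripper open.
Joint ranges: [-3.11, 3.11], [-0.89, 2.33], [0.22, 2.48], [-1.42, 4.56], [0.17, 2.85], [-2.88, 2.88]. Speed limits (rad/s): [2.39, 2.39, 3.14, 3.14, 3.14, 3.14].

### API

Orientations are given as [roll, pitch, yaw] about the fixed x, y, z axes, in that order (R = Rz(yaw) Ry(pitch) Rx(roll)).
In Python, from station import robot gives the robot as it stands.
- The arm moves only by the shell command python3 -m jog 'ROWS' [OPENING] [FORCE]. ROWS is JSON, a list of rows, each an object with "offset": the shift along the tool's x, y, z in units of 25 mm (1.0 is 25 mm), a list of three; "delta_rot": the turn, a rotation vector about the tool's x, y, z in units of 4 degrees (1.0 is 4 degrees), a list of three. A call has 1 to 5 rows; each row shifts and turns the commanded pose from where the row before left it, along the tool's axes as they then stand; what a row does not reach is not made up. A row lasts 1/8 s, in which the tool goes at most 62.5 mm and 10.7 degrees, less where a joint would pass 70% of its speed; a pose out of reach is approached as far as the arm can. A call with a number of a shift or a turn outside -1 to 1 is refused whole. A call with a gripper value outside its range is refused whole. OPENING is the closure, from 0 (fully open) to 1 (shut), set as the call begins (- or left out, the last holds). The fingers move at their own pace and stop on an object; FORCE is the grip in N (left out, the last holds). Time passes only in rows, so rows that do not move let the fingers close. It gives the time, the measured TCP pose, the force, the opening and the grip force at its end, in the units of the state.
- robot.get_obs(): the state, without advancing time (a new reading comes with each control period).
- robot.capture(name): name is "side" or "top"; returns a dict with "frame" (400x640x3 uint8, blue, green, red), "fx", "fy", "cx", "cy" (pixels), "rvec" (rotation vector, rad) and "tvec" (3), from world to camera coordinates, as OpenCV has them. Camera axes: x right, y down, z forward; pixel columns grow to the right and rows downward; lengths in mm; the calibration is good to about 2 mm. A picture is of the moment at which its call begins. There is no depth.
- robot.sign_off(): hands the job in; it is judged then, once.
Trained networks look in a picture, given as the dict that the camera call returned (one of the last four; its "shot" number tells which), for a name from the list of things; names that differ only in an ending like _2 or _b are one class to them, and where a whole thing is asked for, a point or a joint stands for the part that bears it (a point fixed in the world has none). Each returns a list of dicts, best first, with "p" (0 to 1); they miss things now and then, are a little off and sometimes report something else, mostly with a low value. They report only what shows in the picture. A call takes as long as a camera call. They do not tell look-alikes from the thing itself.
- robot.boxes_of(label, picture): "bbox" ([centre column, centre row, width, height] in pixels, round what is visible of it).
- robot.regions_of(label, picture): "pixels" (400x640 bool, what is visible of it) and "bbox" ([centre column, centre row, width, height] in pixels, round what is visible of it).
- robot.landmark_of(label, picture): "pixel" ([column, row] in pixels: a listed point, or the origin of a listed thing).
The state is a dict: "t": time; "joints": joint angles; "joint_velocities": joint speeds; "joint_torque": joint torques, N m; "tool_pos": TCP position; "orientation": TCP orientation; "contact_force": force on the tool from outside, world axes, zero at the start; "torque": the same for the moment, N m; "grip_width": finger opening in mm; "grasp_force": force on a finger pad.
Only numpy, scipy, OpenCV 4.12 (cv2) and the standard library are available. Lean on these libraries where they do the work, as an engineer would, in place of code of your own. Each camera call takes 0.05 s, during which the arm holds its last target. There are 200 camera calls.

## Working session

There is one attempt and no reset: what is moved stays moved. The work goes in short steps, Python scripts to look and compute and a shell command to move; the robot and the scene stay as the last step left them, time stands still between calls to the robot, and variables do not carry over. Pictures are saved under pics/ and viewed, at most 10 in all, crops included, and the job is handed in when it is done.

```bash
ls; mkdir -p pics
python3 - <<'E'
from station import robot
import cv2, numpy as np
for n in ["top","side"]:
    c=robot.capture(n); cv2.imwrite(f"pics/{n}0.png",c["frame"])
    R=cv2.Rodrigues(np.array(c["rvec"]))[0]; print(n,c["fx"],c["cx"],c["cy"],(-R.T@np.array(c["tvec"]).ravel()).round(), R[2].round(2))
    for l in ["mill_a","slot_1","sill"]:
        for f in ("boxes_of","landmark_of"):
            print(l,f,[(round(d["p"],2),np.round(d.get("bbox",d.get("pixel")),1).tolist()) for d in getattr(robot,f)(l,c)])
print(robot.get_obs())
E
```

```text
pics
top 375.46341950502904 316.0664333895757 198.70401537417558 [ 352.  -79. 1075.] [ 0.07  0.   -1.  ]
mill_a boxes_of [(0.96, [406.8, 200.1, 26.0, 52.6]), (0.92, [465.6, 217.9, 33.1, 51.9]), (0.82, [415.6, 280.5, 57.5, 29.7]), (0.74, [332.1, 165.3, 34.1, 50.0]), (0.61, [384.1, 127.5, 51.7, 33.0])]
mill_a landmark_of [(0.71, [413.6, 278.5]), (0.68, [385.4, 127.1]), (0.6, [330.2, 165.6]), (0.59, [463.5, 217.7]), (0.56, [404.5, 201.3]), (0.56, [213.8, 171.4])]
slot_1 boxes_of [(0.95, [210.4, 167.6, 80.0, 66.4])]
slot_1 landmark_of [(0.92, [227.3, 161.9]), (0.87, [184.8, 161.5])]
sill boxes_of [(0.76, [210.5, 189.1, 76.0, 10.2])]
sill landmark_of [(0.67, [216.1, 169.6])]
side 369.59628661457504 317.8284492571193 197.8301684915609 [  61. -937.  668.] [ 0.33  0.77 -0.54]
mill_a boxes_of [(0.97, [350.0, 211.6, 44.2, 33.7]), (0.93, [274.8, 297.4, 49.6, 53.4]), (0.88, [352.3, 263.6, 52.8, 36.8]), (0.81, [368.9, 319.0, 58.8, 58.0]), (0.66, [405.9, 234.4, 50.2, 37.4])]
mill_a landmark_of [(0.8, [367.5, 315.6]), (0.8, [275.0, 298.1]), (0.75, [348.7, 209.3]), (0.64, [354.3, 263.2]), (0.6, [407
[... 226 characters left out ...]
)]
{'t': 0.7, 'joints': array([ 1.07569889e+00,  3.80539229e-01,  1.29742129e+00, -1.90260846e-05,
        1.46359131e+00, -2.15316408e-01]), 'joint_velocities': array([-0.00085228, -0.00112481,  0.00031572,  0.00041631, -0.00069943,
       -0.00054822]), 'joint_torque': array([-4.96730081e-04, -4.48250020e+01, -2.31436121e+01, -2.58895434e-04,
        6.05939076e-04,  1.45796685e-05]), 'tool_pos': array([151.88049739, 528.58133469, 231.34785933]), 'orientation': array([3.14155682e+00, 2.72013981e-05, 2.86181366e+00]), 'contact_force': array([ 0.0382062 , -0.11453048,  0.18838016]), 'torque': array([ 0.02532819, -0.0352517 , -0.00324307]), 'grasp_force': 0.0, 'grip_width': 85.53872983064804}
```

Run:
```python
import cv2
a=cv2.imread("pics/top0.png")[90:310,160:500]; b=cv2.imread("pics/side0.png")[120:360,240:460]
cv2.imwrite("pics/t1.png",cv2.resize(a,None,fx=2.35,fy=2.35,interpolation=cv2.INTER_CUBIC))
cv2.imwrite("pics/s1.png",cv2.resize(b,None,fx=2.5,fy=2.5,interpolation=cv2.INTER_CUBIC))
```

```text
(no output)
```

View pics/t1.png

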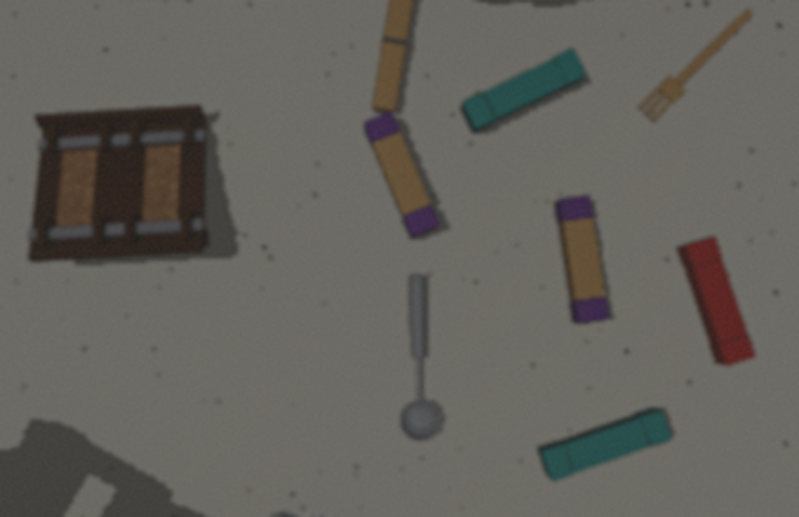

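View pics/s1.png

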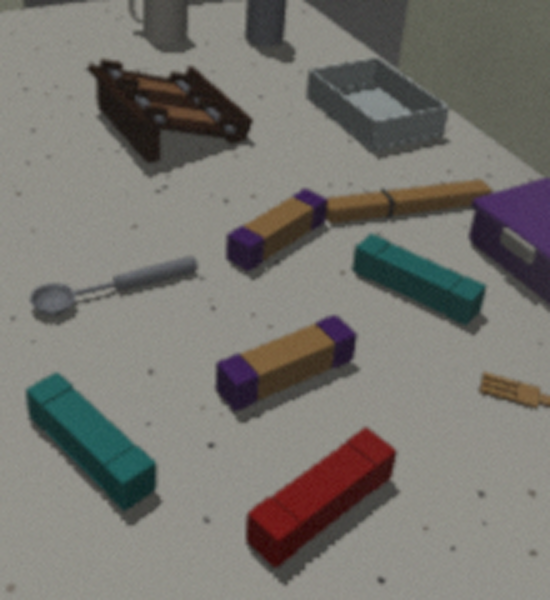

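The top view shows the two purple-capped mills at about (332,165) and (407,200). The rest is at (210,168), with its sill edge (row 189) towards the robot. The turquoise and red pieces are decoys. I'll fit the poses now.

```bash
cat > h.py <<'E'
from station import robot
import cv2, numpy as np
from scipy.optimize import minimize
def proj(c,P): return cv2.projectPoints(np.array(P,float),np.array(c["rvec"],float),np.array(c["tvec"],float),np.array([[c["fx"],0,c["cx"]],[0,c["fy"],c["cy"]],[0,0,1.]]),None)[0][:,0]
def ray(c,uv,z):
    R=cv2.Rodrigues(np.array(c["rvec"],float))[0]; o=-R.T@np.array(c["tvec"],float).ravel()
    d=R.T@np.array([(uv[0]-c["cx"])/c["fx"],(uv[1]-c["cy"])/c["fy"],1]); return o+d*(z-o[2])/d[2]
def tri(c1,u1,c2,u2):
    P=[]
    for c in(c1,c2):
        K=np.array([[c["fx"],0,c["cx"]],[0,c["fy"],c["cy"]],[0,0,1.]]); P.append(K@np.c_[cv2.Rodrigues(np.array(c["rvec"],float))[0],np.array(c["tvec"],float).ravel()])
    X=cv2.triangulatePoints(P[0],P[1],np.array(u1,float),np.array(u2,float)).ravel(); return X[:3]/X[3]
def mask(c,P,s=4):
    m=np.zeros((400*s,640*s),np.uint8); h=cv2.convexHull(((proj(c,P)+.5)*s*16).astype(np.int32)); cv2.fillConvexPoly(m,h,1,shift=4)
    return cv2.resize(m.astype(np.float32),(640,400),interpolation=cv2.INTER_AREA)
def box(x,y,yaw,L=150,w=38,H=38):
    a=np.array([np.cos(yaw),np.sin(yaw)]);b=np.array([-a[1],a[0]])
    return [[*(np.array([x,y])+i*L/2*a+j*w/2*b),z] for i in(-1,1) for j in(-1,1) for z in(0,H)]
def rest(x,y,yaw):
    c,s=np.cos(yaw),np.sin(yaw); P=[]
    for i,z in((-1,11),(1,73)):
        for j in(-1,1):
            for zz in((z,0) if i>0 else (z,)):
                u,v=i*90*np.cos(np.radians(20)),j*100; P.append([x+c*u-s*v,y+s*u+c*v,zz])
    return P
def fit(views,model,p0):
    def cost(q):
        p=[q[0]*10,q[1]*10,q[2]*.1]; r=0
        for c,m in views:
            k=mask(c,model(*p)); r+=1-np.minimum(k,m).sum()/np.maximum(k,m).sum()
        return r
    q=np.array([p0[0]/10,p0[1]/10,p0[2]*10]); S=np.vstack([q]+[q+d for d in np.diag([1.5,1.5,1.5])])
    r=minimize(cost,q,method="Nelder-Mead",options=dict(initial_simplex=S,xatol=.01,fatol=1e-4)); return r.x*[10,10,.1],r.fun
E
python3 - <<'E'
from h import *
t=robot.capture("top");s=robot.capture("side")
rt=robot.regions_of("mill_a",t);rs=robot.regions_of("mill_a",s)
def near(r,uv): return min(r,key=lambda d:np.hypot(d["bbox"][0]-uv[0],d["bbox"][1]-uv[1]))
for nm,u,v in(("M1",(332,165),(350,212)),("M2",(407,200),(352,263))):
    a,b=near(rt,u),near(rs,v); p=ray(t,a["bbox"][:2],19); print(nm,a["bbox"],b["bbox"],p.round(),ray(s,b["bbox"][:2],19).round())
    for vs in([(t,a["pixels"])],[(s,b["pixels"])],[(t,a["pixels"]),(s,b["pixels"])]):
        f=[fit(vs,box,(p[0],p[1],y)) for y in(0.1,.35,-.1)]; f=min(f,key=lambda z:z[1]); print(f[0].round(3),round(f[1],3))
a=robot.regions_of("slot_1",t)[0];b=robot.regions_of("slot_1",s)[0]
p=ray(t,a["bbox"][:2],40)
for vs in([(t,a["pixels"])],[(s,b["pixels"])],[(t,a["pixels"]),(s,b["pixels"])]):
    f=fit(vs,rest,(p[0],p[1],3.1)); print("rest",f[0].round(3),round(f[1],3))
lt=[d["pixel"] for d in robot.landmark_of("slot_1",t)];ls=[d["pixel"] for d in robot.landmark_of("slot_1",s)]
for u in lt: print("slot top",ray(t,u,65).round(1))
for u in ls: print("slot side",ray(s,u,65).round(1))
for u in lt:
  for v in ls: print(tri(t,u,s,v).round(1))
E
```

```text
M1 [330.7, 164.2, 34.6, 51.5] [350.8, 213.3, 41.9, 32.7] [ 525. -116.   19.] [ 518. -125.   19.]
[ 5.25269e+02 -1.14176e+02  4.18000e-01] 0.077
[ 5.23615e+02 -1.08740e+02  4.39000e-01] 0.083
[ 5.24289e+02 -1.13394e+02  4.15000e-01] 0.22
M2 [407.4, 199.6, 23.4, 53.2] [354.6, 262.4, 58.5, 35.1] [ 428. -333.   19.] [ 429. -325.   19.]
[ 4.27656e+02 -3.31782e+02  1.58000e-01] 0.089
[ 4.25955e+02 -3.28646e+02  1.87000e-01] 0.102
[ 4.26484e+02 -3.30873e+02  1.63000e-01] 0.222
rest [510.123 219.94    3.24 ] 0.088
rest [514.131 233.975   3.208] 0.236
rest [512.582 221.526   3.233] 0.343
slot top [511.1 270.5  65. ]
slot top [517.2 166.3  65. ]
slot side [507.5 160.8  65. ]
slot side [461.3 105.5  65. ]
slot side [520.9 282.1  65. ]
[539.5 288.3  -2.3]
[534.2 309.6 -52.2]
[512.3 267.   72.8]
[514.7 168.7  60.2]
[509.8 183.4  17.8]
[492.2 157.  125.6]
```

```bash
cat >> h.py <<'E'
from scipy.spatial.transform import Rotation as Ro
def plan(p,R2,lab=""):
    o=robot.get_obs(); R=Ro.from_euler("xyz",o["orientation"]); d=R.inv().apply(np.array(p)-o["tool_pos"])/25
    print(lab,"t",o["t"],"pos",o["tool_pos"].round(1),"off",d.round(2),"rot",np.round(np.degrees((R.inv()*R2).as_rotvec())/4,2),"F",o["contact_force"].round(1),"T",o["torque"].round(3),"w",round(o["grip_width"],1),"q",o["joints"].round(2))
def down(yaw): return Ro.from_euler("xyz",[np.pi,0,yaw])
E
python3 - <<'E'
from h import *
for k in range(2):
    t=robot.capture("top"); f=t["frame"]; hsv=cv2.cvtColor(f,cv2.COLOR_BGR2HSV)
    roi=np.zeros((400,640),np.uint8); roi[130:206,168:256]=1
    b=f.astype(int); m=((b[...,2]-b[...,0]>28)&(roi>0)).astype(np.uint8)
    n,l,st,ce=cv2.connectedComponentsWithStats(m)
    cs=[]
    for i in range(1,n):
        if st[i,4]>60:
            pts=np.argwhere(l==i)[:,::-1]; W=[ray(t,u,43) for u in pts.astype(float)]; W=np.array(W)[:,:2]; rc=cv2.minAreaRect(W.astype(np.float32))
            print(st[i],W.mean(0).round(1),[np.round(v,1) for v in rc]); 
a=robot.regions_of("slot_1",t)[0]["pixels"].astype(np.uint8)
h=cv2.approxPolyDP(max(cv2.findContours(a,0,2)[0],key=cv2.contourArea),4,True)[:,0]; print(h.tolist())
# projected rest corners for candidate
for p in([509,219,3.2],[506,219,3.2]): print(proj(t,rest(*p)).round(1).tolist())
E
```

```text
[221 152  16  32 437] [507.  168.3] [array([507.1, 168.8]), array([40.4, 87.6]), np.float64(89.5)]
[184 154  18  32 439] [499.4 268.1] [array([499.8, 267.9]), array([39.6, 89.6]), np.float64(86.1)]
[221 152  16  32 436] [507.5 168.3] [array([507.1, 168.6]), array([39.7, 87.8]), np.float64(89.1)]
[184 154  17  32 438] [499.9 268.2] [array([499.8, 268.5]), array([39.8, 88.5]), np.float64(88.0)]
[[246, 136], [177, 139], [173, 199], [245, 195]]
[[177.9, 140.4], [247.5, 137.6], [170.4, 197.5], [180.3, 199.4], [245.0, 194.5], [249.9, 196.5]]
[[177.9, 141.5], [247.5, 138.6], [170.3, 198.7], [180.2, 200.4], [245.0, 195.6], [249.9, 197.6]]
```

```bash
M='{"offset":[-0.974,-0.936,0],"delta_rot":[0,0,0]}'; true; for i in 1; do python3 -m jog '[{"offset":[-0.974,-0.936,0],"delta_rot":[0,0,0]},{"offset":[-0.974,-0.936,0],"delta_rot":[0,0,0]},{"offset":[-0.974,-0.936,0],"delta_rot":[0,0,0]},{"offset":[-0.974,-0.936,0],"delta_rot":[0,0,0]},{"offset":[-0.974,-0.936,0],"delta_rot":[0,0,0]}]' 0 90; done
```

```text
t: 1.88
tool_pos: [237.0, 381.6, 231.4]
orientation: [3.141, 0.0, 2.862]
contact_force: [-0.0, 1.0, 0.8]
grip_width: 85.2
grasp_force: 0.0
```

```bash
python3 -m jog '[{"offset":[-0.974,-0.936,0],"delta_rot":[0,0,0]},{"offset":[-0.974,-0.936,0],"delta_rot":[0,0,0]},{"offset":[-0.974,-0.936,0],"delta_rot":[0,0,0]},{"offset":[-0.974,-0.936,0],"delta_rot":[0,0,0]},{"offset":[-0.974,-0.936,0],"delta_rot":[0,0,0]}]' >/dev/null
python3 -m jog '[{"offset":[-0.974,-0.936,0],"delta_rot":[0,0,0]},{"offset":[-0.974,-0.936,0],"delta_rot":[0,0,0]},{"offset":[-0.974,-0.936,0],"delta_rot":[0,0,0]},{"offset":[-0.974,-0.936,0],"delta_rot":[0,0,0]},{"offset":[-0.974,-0.936,0],"delta_rot":[0,0,0]}]' >/dev/null
python3 -m jog '[{"offset":[-0.974,-0.936,0],"delta_rot":[0,0,0]},{"offset":[-0.974,-0.936,0],"delta_rot":[0,0,0]},{"offset":[-0.974,-0.936,0],"delta_rot":[0,0,0]},{"offset":[-0.974,-0.936,0],"delta_rot":[0,0,0]},{"offset":[-0.974,-0.936,0],"delta_rot":[0,0,0]}]' >/dev/null
python3 -m jog '[{"offset":[-0.974,-0.936,0],"delta_rot":[0,0,0]},{"offset":[-0.974,-0.936,0],"delta_rot":[0,0,0]},{"offset":[0,0,0],"delta_rot":[0,0,1]},{"offset":[0,0,0],"delta_rot":[0,0,1]},{"offset":[0,0,0],"delta_rot":[0,0,1]}]' >/dev/null
python3 -m jog '[{"offset":[0,0,0],"delta_rot":[0,0,1]},{"offset":[0,0,0],"delta_rot":[0,0,1]},{"offset":[0,0,0],"delta_rot":[0,0,1]},{"offset":[0,0,0],"delta_rot":[0,0,1]},{"offset":[0,0,0],"delta_rot":[0,0,1]}]' >/dev/null
python3 -m jog '[{"offset":[0,0,0],"delta_rot":[0,0,1]},{"offset":[0,0,0],"delta_rot":[0,0,1]},{"offset":[0,0,0],"delta_rot":[0,0,1]},{"offset":[0,0,0],"delta_rot":[0,0,1]},{"offset":[0,0,0],"delta_rot":[0,0,1]}]' >/dev/null
python3 -c "
from h import *
plan([525,-114,100],down(.418))"
```

```text
t 5.625 pos [ 524.6 -114.1  231.3] off [-0.    0.02  5.25] rot [ 0.    0.   21.97] F [-0.3 -0.1  0.2] T [-0.024 -0.003 -0.016] w 84.9 q [-0.43  0.36  1.33 -0.    1.45 -0.82]
```

```bash
python3 -m jog '[{"offset":[0,0,0.24],"delta_rot":[0,0,1]},{"offset":[0,0,0.24],"delta_rot":[0,0,1]},{"offset":[0,0,0.24],"delta_rot":[0,0,1]},{"offset":[0,0,0.24],"delta_rot":[0,0,1]},{"offset":[0,0,0.24],"delta_rot":[0,0,1]}]' >/dev/null
python3 -m jog '[{"offset":[0,0,0.24],"delta_rot":[0,0,1]},{"offset":[0,0,0.24],"delta_rot":[0,0,1]},{"offset":[0,0,0.24],"delta_rot":[0,0,1]},{"offset":[0,0,0.24],"delta_rot":[0,0,1]},{"offset":[0,0,0.24],"delta_rot":[0,0,1]}]' >/dev/null
python3 -m jog '[{"offset":[0,0,0.24],"delta_rot":[0,0,1]},{"offset":[0,0,0.24],"delta_rot":[0,0,1]},{"offset":[0,0,0.24],"delta_rot":[0,0,1]},{"offset":[0,0,0.24],"delta_rot":[0,0,1]},{"offset":[0,0,0.24],"delta_rot":[0,0,1]}]' >/dev/null
python3 -m jog '[{"offset":[0,0,0.24],"delta_rot":[0,0,1]},{"offset":[0,0,0.24],"delta_rot":[0,0,1]},{"offset":[0,0,0.24],"delta_rot":[0,0,1]},{"offset":[0,0,0.24],"delta_rot":[0,0,1]},{"offset":[0,0,0.24],"delta_rot":[0,0,1]}]' >/dev/null
python3 -m jog '[{"offset":[0,0,0.24],"delta_rot":[0,0,1]},{"offset":[0,0,0.24],"delta_rot":[0,0,1]}]' >/dev/null
python3 - <<'E'
from h import *
plan([524.5,-113,8],down(.418))
s=robot.capture("side"); cv2.imwrite("pics/s2.png",cv2.resize(s["frame"][100:300,230:500],None,fx=2.5,fy=2.5))
E
```

```text
t 8.375 pos [ 524.6 -114.2   99.1] off [ 0.01 -0.05  3.65] rot [ 0.   -0.   -0.03] F [ 0.3 -0.   0.3] T [0.03  0.022 0.007] w 85.8 q [-0.43  0.49  1.53 -0.    1.12  0.72]
```

View pics/s2.png

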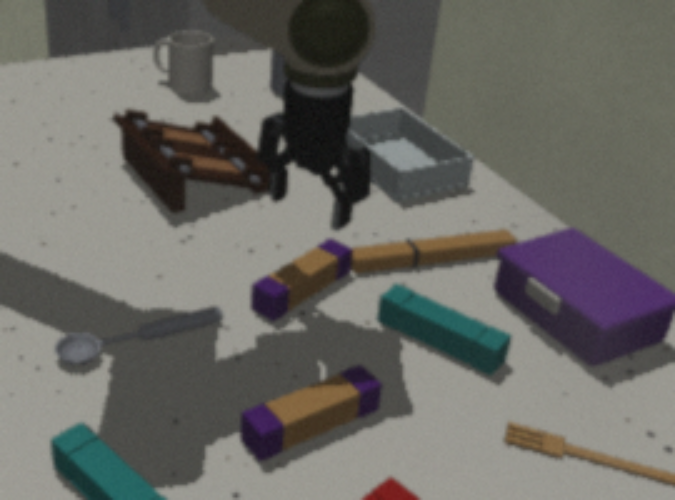

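```bash
python3 -m jog '[{"offset":[0,0,0.9],"delta_rot":[0,0,0]},{"offset":[0,0,0.9],"delta_rot":[0,0,0]},{"offset":[0,0,0.9],"delta_rot":[0,0,0]},{"offset":[0,0,0.6],"delta_rot":[0,0,0]},{"offset":[0,0,0.35],"delta_rot":[0,0,0]}]' 
python3 -m jog '[{"offset":[0,0,0],"delta_rot":[0,0,0]},{"offset":[0,0,0],"delta_rot":[0,0,0]},{"offset":[0,0,0],"delta_rot":[0,0,0]},{"offset":[0,0,0],"delta_rot":[0,0,0]},{"offset":[0,0,0],"delta_rot":[0,0,0]}]' 1 90
python3 -m jog '[{"offset":[0,0,-0.3],"delta_rot":[0,0,0]},{"offset":[0,0,-0.6],"delta_rot":[0,0,0]},{"offset":[0,0,-0.6],"delta_rot":[0,0,0]},{"offset":[0,0,0],"delta_rot":[0,0,0]},{"offset":[0,0,0],"delta_rot":[0,0,0]}]' 
python3 -c "
from h import *
for i in range(3):
  plan([516,168.5,200],down(.0735)); robot.capture('side')"
```

```text
t: 9.05
tool_pos: [524.6, -114.1, 7.6]
orientation: [-3.141, 0.0, 0.419]
contact_force: [0.0, -0.3, 0.4]
grip_width: 85.3
grasp_force: 0.0
t: 9.68
tool_pos: [525.1, -114.4, 9.0]
orientation: [3.14, -0.001, 0.418]
contact_force: [-1.0, 0.6, 5.0]
grip_width: 34.8
grasp_force: 90.7
t: 10.3
tool_pos: [524.4, -114.0, 45.5]
orientation: [-3.141, 0.0, 0.418]
contact_force: [0.0, -0.6, -3.6]
grip_width: 34.7
grasp_force: 90.0
 t 10.3 pos [ 524.4 -114.    45.5] off [  4.28 -10.46  -6.18] rot [-0.    0.    4.94] F [ 0.  -0.6 -3.6] T [-0.041  0.12   0.04 ] w 34.7 q [-0.43  0.57  1.59 -0.    0.98  0.72]
 t 10.35 pos [ 524.3 -114.    45.3] off [  4.28 -10.46  -6.19] rot [-0.01  0.01  4.94] F [-0.4 -0.9 -2.3] T [-0.024  0.092  0.032] w 34.8 q [-0.43  0.57  1.59  0.    0.98  0.72]
 t 10.4 pos [ 524.3 -114.    45.2] off [  4.28 -10.46  -6.19] rot [-0.01  0.01  4.94] F [-0.3  0.3 -3.5] T [-0.026  0.116  0.014] w 34.6 q [-0.43  0.57  1.59 -0.    0.98  0.72]
```

```bash
cat >> h.py <<'E'
PSI=.0735
def slotpose(sx,sy,up,along=2,flip=0,grip=10.5):
    R=Ro.from_euler("xyz",[np.pi,np.radians(20),PSI]); ax=R.as_matrix(); zt=ax[:,2]; xt=ax[:,0]
    p=np.array([sx,sy,65])+zt*(grip-up)-xt*along
    if flip: R=R*Ro.from_euler("z",np.pi)
    return p,R
E
python3 -m jog '[{"offset":[0,0,-1],"delta_rot":[0,0,0]},{"offset":[0,0,-1],"delta_rot":[0,0,0]},{"offset":[0,0,-1],"delta_rot":[0,0,0]},{"offset":[0,0,-1],"delta_rot":[0,0,0]},{"offset":[0,0,-1],"delta_rot":[0,0,0]}]'
python3 -c "
from h import *
plan(*slotpose(509,269,70))"
```

```text
t: 11.08
tool_pos: [524.3, -114.0, 170.9]
orientation: [-3.141, 0.001, 0.418]
contact_force: [0.1, 0.3, -3.4]
grip_width: 34.6
grasp_force: 90.3
 t 11.075 pos [ 524.3 -114.   170.9] off [  6.36 -14.     1.98] rot [ 0.85 -4.94  4.89] F [ 0.1  0.3 -3.4] T [-0.047  0.101  0.014] w 34.6 q [-0.43  0.41  1.44 -0.    1.3   0.72]
```

```bash
python3 -m jog '[{"offset":[0.424,-0.933,0],"delta_rot":[0,0,0]},{"offset":[0.424,-0.933,0],"delta_rot":[0,0,0]},{"offset":[0.424,-0.933,0],"delta_rot":[0,0,0]},{"offset":[0.424,-0.933,0],"delta_rot":[0,0,0]},{"offset":[0.424,-0.933,0],"delta_rot":[0,0,0]}]' >/dev/null
python3 -m jog '[{"offset":[0.424,-0.933,0],"delta_rot":[0,0,0]},{"offset":[0.424,-0.933,0],"delta_rot":[0,0,0]},{"offset":[0.424,-0.933,0],"delta_rot":[0,0,0]},{"offset":[0.424,-0.933,0],"delta_rot":[0,0,0]},{"offset":[0.424,-0.933,0],"delta_rot":[0,0,0]}]' >/dev/null
python3 -m jog '[{"offset":[0.424,-0.933,0],"delta_rot":[0,0,0]},{"offset":[0.424,-0.933,0],"delta_rot":[0,0,0]},{"offset":[0.424,-0.933,0],"delta_rot":[0,0,0]},{"offset":[0.424,-0.933,0],"delta_rot":[0,0,0]},{"offset":[0.424,-0.933,0],"delta_rot":[0,0,0]}]' >/dev/null
python3 -m jog '[{"offset":[0,0,0],"delta_rot":[0.17,-0.99,0.98]},{"offset":[0,0,0],"delta_rot":[0.17,-0.99,0.98]},{"offset":[0,0,0],"delta_rot":[0.17,-0.99,0.98]},{"offset":[0,0,0],"delta_rot":[0.17,-0.99,0.98]},{"offset":[0,0,0],"delta_rot":[0.17,-0.99,0.98]}]'
python3 -c "
from h import *
plan(*slotpose(509,269,30))"
```

```text
t: 13.58
tool_pos: [527.7, 270.3, 170.0]
orientation: [3.14, 0.352, 0.07]
contact_force: [-0.1, -0.2, -2.7]
grip_width: 34.7
grasp_force: 90.5
 t 13.575 pos [527.7 270.3 170. ] off [ 0.66 -0.01  3.42] rot [ 0.01  0.04 -0.04] F [-0.1 -0.2 -2.7] T [ 0.054 -0.314  0.039] w 34.7 q [0.25 0.66 1.03 0.06 1.8  1.75]
```

```bash
python3 -m jog '[{"offset":[0.16,0,0.85],"delta_rot":[0,0,0]},{"offset":[0.16,0,0.85],"delta_rot":[0,0,0]},{"offset":[0.17,0,0.85],"delta_rot":[0,0,0]},{"offset":[0.17,0,0.85],"delta_rot":[0,0,0]},{"offset":[0,0,0],"delta_rot":[0,0,0]}]'
python3 - <<'E'
from h import *
plan(*slotpose(509,269,1.5))
a=robot.capture("top")["frame"][120:220,150:300];b=robot.capture("side")["frame"][110:210,250:400]
cv2.imwrite("pics/p3.png",cv2.resize(np.hstack([a,b]),None,fx=2.6,fy=2.6,interpolation=cv2.INTER_CUBIC))
E
```

```text
t: 14.2
tool_pos: [513.3, 268.9, 83.4]
orientation: [3.14, 0.353, 0.072]
contact_force: [0.6, 0.2, -2.9]
grip_width: 34.8
grasp_force: 90.5
 t 14.2 pos [513.3 268.9  83.4] off [ 0.01 -0.02  1.11] rot [ 0.02  0.05 -0.02] F [ 0.6  0.2 -2.9] T [ 0.037 -0.23  -0.01 ] w 34.8 q [0.25 0.72 1.18 0.06 1.59 1.74]
```

View pics/p3.png

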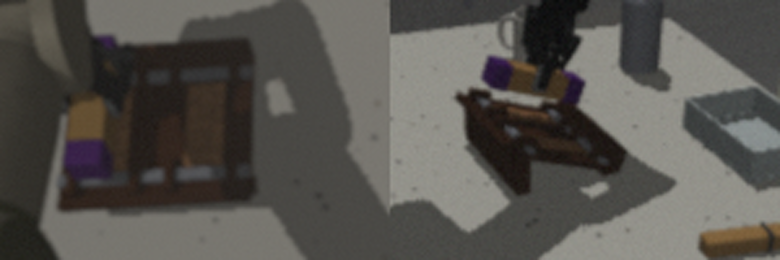

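```bash
python3 -m jog '[{"offset":[0,0.02,0.5],"delta_rot":[0,0,0]},{"offset":[0,0,0.3],"delta_rot":[0,0,0]},{"offset":[0,0,0.2],"delta_rot":[0,0,0]},{"offset":[0,0,0.1],"delta_rot":[0,0,0]},{"offset":[0,0,0],"delta_rot":[0,0,0]}]'
python3 -c "
from h import *
plan(*slotpose(509,269,0))"
```

```text
t: 14.92
tool_pos: [504.9, 267.9, 59.2]
orientation: [3.141, 0.349, 0.073]
contact_force: [-0.6, 0.4, -2.7]
grip_width: 35.0
grasp_force: 90.5
 t 14.925 pos [504.9 267.9  59.2] off [-0.   -0.03  0.14] rot [ 0.01 -0.   -0.01] F [-0.6  0.4 -2.7] T [ 0.044 -0.232 -0.018] w 35.0 q [0.25 0.73 1.23 0.06 1.52 1.74]
```

```bash
python3 -m jog '[{"offset":[0,0,0.08],"delta_rot":[0,0,0]},{"offset":[0,0,0.04],"delta_rot":[0,0,0]},{"offset":[0,0,0],"delta_rot":[0,0,0]}]'
python3 -m jog '[{"offset":[0,0,0.06],"delta_rot":[0,0,0]},{"offset":[0,0,0],"delta_rot":[0,0,0]}]'
```

```text
t: 15.3
tool_pos: [504.1, 267.9, 56.8]
orientation: [3.141, 0.348, 0.073]
contact_force: [-0.6, -1.0, 2.0]
grip_width: 34.7
grasp_force: 91.1
t: 15.55
tool_pos: [504.1, 267.9, 56.8]
orientation: [3.141, 0.346, 0.073]
contact_force: [0.5, -1.5, 11.5]
grip_width: 34.5
grasp_force: 92.6
```

```bash
python3 -m jog '[{"offset":[0,0,-0.06],"delta_rot":[0,0,0]},{"offset":[0,0,0],"delta_rot":[0,0,0]},{"offset":[0,0,0],"delta_rot":[0,0,0]},{"offset":[0,0,0],"delta_rot":[0,0,0]}]' 0
python3 -m jog '[{"offset":[0,0,-0.4],"delta_rot":[0,0,0]},{"offset":[0,0,-1],"delta_rot":[0,0,0]},{"offset":[0,0,-1],"delta_rot":[0,0,0]},{"offset":[0,0,-1],"delta_rot":[0,0,0]},{"offset":[0,0,-1],"delta_rot":[0,0,0]}]'
python3 -c "
from h import *
plan([426.5,-331,150],down(.16))"
```

```text
t: 16.05
tool_pos: [503.8, 267.8, 56.2]
orientation: [3.141, 0.349, 0.073]
contact_force: [-0.4, 0.5, -0.9]
grip_width: 85.7
grasp_force: 0.0
t: 16.68
tool_pos: [541.8, 270.6, 161.3]
orientation: [3.141, 0.348, 0.073]
contact_force: [0.2, -0.2, -0.4]
grip_width: 85.3
grasp_force: 0.0
 t 16.675 pos [541.8 270.6 161.3] off [-5.81 23.67  2.61] rot [-0.21  4.98 -1.24] F [ 0.2 -0.2 -0.4] T [ 0.001 -0.099  0.007] w 85.3 q [0.24 0.69 1.   0.06 1.8  1.74]
```

```bash
python3 -m jog '[{"offset":[0,0,0],"delta_rot":[-0.04,1,-0.25]},{"offset":[0,0,0],"delta_rot":[-0.04,1,-0.25]},{"offset":[0,0,0],"delta_rot":[-0.04,1,-0.25]},{"offset":[0,0,0],"delta_rot":[-0.04,1,-0.25]},{"offset":[0,0,0],"delta_rot":[-0.04,0.98,-0.25]}]' >/dev/null
python3 -m jog '[{"offset":[-0.35,0.96,0],"delta_rot":[0,0,0]},{"offset":[-0.35,0.96,0],"delta_rot":[0,0,0]},{"offset":[-0.35,0.96,0],"delta_rot":[0,0,0]},{"offset":[-0.35,0.96,0],"delta_rot":[0,0,0]},{"offset":[-0.35,0.96,0],"delta_rot":[0,0,0]}]' >/dev/null
python3 -m jog '[{"offset":[-0.35,0.96,0],"delta_rot":[0,0,0]},{"offset":[-0.35,0.96,0],"delta_rot":[0,0,0]},{"offset":[-0.35,0.96,0],"delta_rot":[0,0,0]},{"offset":[-0.35,0.96,0],"delta_rot":[0,0,0]},{"offset":[-0.35,0.96,0],"delta_rot":[0,0,0]}]' >/dev/null
python3 -m jog '[{"offset":[-0.35,0.96,0],"delta_rot":[0,0,0]},{"offset":[-0.35,0.96,0],"delta_rot":[0,0,0]},{"offset":[-0.35,0.96,0],"delta_rot":[0,0,0]},{"offset":[-0.35,0.96,0],"delta_rot":[0,0,0]},{"offset":[-0.35,0.96,0],"delta_rot":[0,0,0]}]' >/dev/null
python3 -m jog '[{"offset":[-0.35,0.96,0],"delta_rot":[0,0,0]},{"offset":[-0.35,0.96,0],"delta_rot":[0,0,0]},{"offset":[-0.35,0.96,0],"delta_rot":[0,0,0]},{"offset":[-0.35,0.96,0],"delta_rot":[0,0,0]},{"offset":[-0.35,0.96,0],"delta_rot":[0,0,0]}]' >/dev/null
python3 - <<'E'
from h import *
plan([426.5,-331,100],down(.16))
a=robot.capture("top")["frame"][120:220,150:300];c=robot.capture("side");b=c["frame"][110:210,250:400]
cv2.imwrite("pics/p4.png",cv2.resize(np.hstack([a,b]),None,fx=2.6,fy=2.6,interpolation=cv2.INTER_CUBIC))
E
```

```text
t 19.8 pos [ 445.5 -232.2  160.5] off [-1.38  3.78  2.42] rot [0.   0.01 0.01] F [-0.9  0.6 -0.5] T [-0.006 -0.03  -0.041] w 85.4 q [-0.72  0.37  1.54 -0.    1.23  0.69]
```

View pics/p4.png

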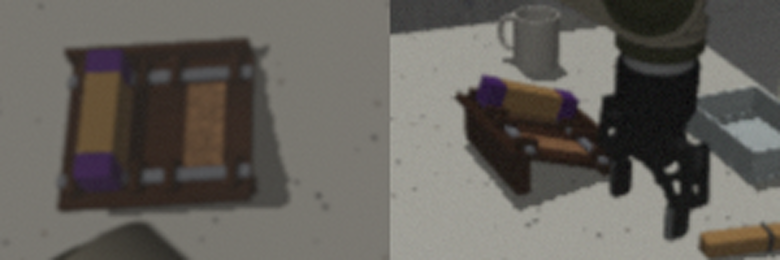

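The first mill lies in the left channel between the guides (crop 78–123, 50–188), square to the rest. On to the second mill.

```bash
python3 -m jog '[{"offset":[-0.345,0.945,0],"delta_rot":[0,0,0]},{"offset":[-0.345,0.945,0],"delta_rot":[0,0,0]},{"offset":[-0.345,0.945,0.5],"delta_rot":[0,0,0]},{"offset":[-0.345,0.945,0.9],"delta_rot":[0,0,0]},{"offset":[0,0,1],"delta_rot":[0,0,0]}]'
python3 -c "
from h import *
plan([427,-331.3,8],down(.16))"
```

```text
t: 20.52
tool_pos: [426.7, -331.0, 99.6]
orientation: [3.141, 0.0, 0.159]
contact_force: [0.3, -0.1, -1.1]
grip_width: 85.1
grasp_force: 0.0
 t 20.525 pos [ 426.7 -331.    99.6] off [0.01 0.01 3.67] rot [ 0.01  0.   -0.01] F [ 0.3 -0.1 -1.1] T [-0.001  0.013  0.012] w 85.1 q [-0.88  0.5   1.52 -0.    1.12  0.53]
```

```bash
python3 -m jog '[{"offset":[0,0,0.9],"delta_rot":[0,0,0]},{"offset":[0,0,0.9],"delta_rot":[0,0,0]},{"offset":[0,0,0.9],"delta_rot":[0,0,0]},{"offset":[0,0,0.6],"delta_rot":[0,0,0]},{"offset":[0,0,0.37],"delta_rot":[0,0,0]}]' 
python3 -m jog '[{"offset":[0,0,0],"delta_rot":[0,0,0]},{"offset":[0,0,0],"delta_rot":[0,0,0]},{"offset":[0,0,0],"delta_rot":[0,0,0]},{"offset":[0,0,0],"delta_rot":[0,0,0]},{"offset":[0,0,0],"delta_rot":[0,0,0]}]' 1 90
python3 -m jog '[{"offset":[0,0,-0.3],"delta_rot":[0,0,0]},{"offset":[0,0,-0.6],"delta_rot":[0,0,0]},{"offset":[0,0,-0.6],"delta_rot":[0,0,0]},{"offset":[0,0,0],"delta_rot":[0,0,0]},{"offset":[0,0,0],"delta_rot":[0,0,0]}]' 
python3 -c "
from h import *
for i in range(3):
  plan(*slotpose(516,168.5,80)); robot.capture('side')"
```

```text
t: 21.15
tool_pos: [426.6, -329.7, 7.6]
orientation: [-3.141, 0.001, 0.161]
contact_force: [0.2, -0.7, 0.0]
grip_width: 85.4
grasp_force: 0.0
t: 21.78
tool_pos: [426.8, -330.5, 9.0]
orientation: [3.14, -0.0, 0.161]
contact_force: [0.7, -0.7, 5.4]
grip_width: 34.7
grasp_force: 90.8
t: 22.4
tool_pos: [426.3, -329.8, 45.4]
orientation: [-3.141, 0.001, 0.161]
contact_force: [0.2, 0.2, -3.5]
grip_width: 34.5
grasp_force: 90.1
 t 22.4 pos [ 426.3 -329.8   45.4] off [  7.6  -19.02  -3.42] rot [ 0.21 -4.98  1.24] F [ 0.2  0.2 -3.5] T [-0.042  0.132 -0.033] w 34.5 q [-0.88  0.57  1.58 -0.    0.99  0.53]
 t 22.45 pos [ 426.2 -329.7   45.1] off [  7.6  -19.02  -3.42] rot [ 0.2  -4.98  1.24] F [-0.5  0.  -4.9] T [-0.     0.168 -0.024] w 34.5 q [-0.88  0.57  1.58 -0.    0.99  0.53]
 t 22.5 pos [ 426.2 -329.7   45. ] off [  7.6  -19.02  -3.42] rot [ 0.2  -4.97  1.24] F [-0.8  0.1 -4.3] T [-0.034  0.156  0.04 ] w 34.6 q [-0.88  0.57  1.58 -0.    0.99  0.53]
```

```bash
python3 -m jog '[{"offset":[0,0,-1],"delta_rot":[0,0,0]},{"offset":[0,0,-1],"delta_rot":[0,0,0]},{"offset":[0,0,-1],"delta_rot":[0,0,0]},{"offset":[0,0,-1],"delta_rot":[0,0,0]},{"offset":[0,0,-1],"delta_rot":[0,0,0]}]' >/dev/null
python3 -m jog '[{"offset":[0.38,-0.951,0],"delta_rot":[0,0,0]},{"offset":[0.38,-0.951,0],"delta_rot":[0,0,0]},{"offset":[0.38,-0.951,0],"delta_rot":[0,0,0]},{"offset":[0.38,-0.951,0],"delta_rot":[0,0,0]},{"offset":[0.38,-0.951,0],"delta_rot":[0,0,0]}]' >/dev/null
python3 -m jog '[{"offset":[0.38,-0.951,0],"delta_rot":[0,0,0]},{"offset":[0.38,-0.951,0],"delta_rot":[0,0,0]},{"offset":[0.38,-0.951,0],"delta_rot":[0,0,0]},{"offset":[0.38,-0.951,0],"delta_rot":[0,0,0]},{"offset":[0.38,-0.951,0],"delta_rot":[0,0,0]}]' >/dev/null
python3 -m jog '[{"offset":[0.38,-0.951,0],"delta_rot":[0,0,0]},{"offset":[0.38,-0.951,0],"delta_rot":[0,0,0]},{"offset":[0.38,-0.951,0],"delta_rot":[0,0,0]},{"offset":[0.38,-0.951,0],"delta_rot":[0,0,0]},{"offset":[0.38,-0.951,0],"delta_rot":[0,0,0]}]' >/dev/null
python3 -m jog '[{"offset":[0.38,-0.951,0],"delta_rot":[0,0,0]},{"offset":[0.38,-0.951,0],"delta_rot":[0,0,0]},{"offset":[0.38,-0.951,0],"delta_rot":[0,0,0]},{"offset":[0.38,-0.951,0],"delta_rot":[0,0,0]},{"offset":[0.38,-0.951,0],"delta_rot":[0,0,0]}]' >/dev/null
python3 -m jog '[{"offset":[0,0,0],"delta_rot":[0.04,-1,0.25]},{"offset":[0,0,0],"delta_rot":[0.04,-1,0.25]},{"offset":[0,0,0],"delta_rot":[0.04,-1,0.25]},{"offset":[0,0,0],"delta_rot":[0.04,-1,0.25]},{"offset":[0,0,0],"delta_rot":[0.04,-1,0.25]}]'
python3 -c "
from h import *
plan(*slotpose(516,168.5,25))"
```

```text
t: 26.3
tool_pos: [537.9, 169.9, 169.9]
orientation: [3.14, 0.353, 0.072]
contact_force: [-0.1, 0.1, -3.6]
grip_width: 34.5
grasp_force: 90.8
 t 26.3 pos [537.9 169.9 169.9] off [ 0.54 -0.01  3.66] rot [ 0.01  0.06 -0.02] F [-0.1  0.1 -3.6] T [ 0.066 -0.286 -0.   ] w 34.5 q [0.09 0.62 1.11 0.01 1.77 1.59]
```

```bash
python3 -m jog '[{"offset":[0.13,0,0.9],"delta_rot":[0,0,0]},{"offset":[0.13,0,0.9],"delta_rot":[0,0,0]},{"offset":[0.14,0,0.9],"delta_rot":[0,0,0]},{"offset":[0.14,0,0.9],"delta_rot":[0,0,0]},{"offset":[0,0,0],"delta_rot":[0,0,0]}]'
python3 -m jog '[{"offset":[0,0,0.4],"delta_rot":[0,0,0]},{"offset":[0,0,0.3],"delta_rot":[0,0,0]},{"offset":[0,0,0.15],"delta_rot":[0,0,0]},{"offset":[0,0,0.1],"delta_rot":[0,0,0]},{"offset":[0,0,0],"delta_rot":[0,0,0]}]'
python3 -c "
from h import *
plan(*slotpose(516,168.5,0))"
```

```text
t: 26.92
tool_pos: [518.9, 168.3, 79.8]
orientation: [3.141, 0.354, 0.072]
contact_force: [0.9, -0.1, -3.3]
grip_width: 34.4
grasp_force: 90.6
t: 27.55
tool_pos: [511.7, 167.8, 59.1]
orientation: [3.14, 0.35, 0.072]
contact_force: [-0.3, -0.3, -4.1]
grip_width: 34.5
grasp_force: 90.8
 t 27.55 pos [511.7 167.8  59.1] off [ 0.   -0.02  0.14] rot [ 0.01  0.02 -0.01] F [-0.3 -0.3 -4.1] T [ 0.022 -0.207  0.034] w 34.5 q [0.09 0.69 1.33 0.01 1.48 1.59]
```

```bash
python3 -m jog '[{"offset":[0,0,0.08],"delta_rot":[0,0,0]},{"offset":[0,0,0.04],"delta_rot":[0,0,0]},{"offset":[0,0,0],"delta_rot":[0,0,0]}]'
python3 -m jog '[{"offset":[0,0,0],"delta_rot":[0,0,0]},{"offset":[0,0,0],"delta_rot":[0,0,0]},{"offset":[0,0,0],"delta_rot":[0,0,0]},{"offset":[0,0,0],"delta_rot":[0,0,0]}]' 0
python3 -m jog '[{"offset":[0,0,-0.4],"delta_rot":[0,0,0]},{"offset":[0,0,-1],"delta_rot":[0,0,0]},{"offset":[0,0,-1],"delta_rot":[0,0,0]},{"offset":[0,0,-1],"delta_rot":[0,0,0]},{"offset":[0,0,-1],"delta_rot":[0,0,0]}]'
python3 -m jog '[{"offset":[0,1,-0.5],"delta_rot":[0,0,0]},{"offset":[0,1,-0.5],"delta_rot":[0,0,0]},{"offset":[0,1,-0.5],"delta_rot":[0,0,0]},{"offset":[0,1,0],"delta_rot":[0,0,0]},{"offset":[0,1,0],"delta_rot":[0,0,0]}]'
python3 -m jog '[{"offset":[0,1,0],"delta_rot":[0,0,0]},{"offset":[0,1,0],"delta_rot":[0,0,0]},{"offset":[0,1,0],"delta_rot":[0,0,0]},{"offset":[0,1,0],"delta_rot":[0,0,0]},{"offset":[0,0,0],"delta_rot":[0,0,0]}]'
python3 - <<'E'
from h import *
plan([0,0,0],down(0))
a=robot.capture("top")["frame"][120:220,150:300];b=robot.capture("side")["frame"][110:210,250:400]
cv2.imwrite("pics/p5.png",cv2.resize(np.hstack([a,b]),None,fx=2.6,fy=2.6,interpolation=cv2.INTER_CUBIC))
E
```

```text
t: 27.92
tool_pos: [511.1, 167.7, 57.0]
orientation: [3.14, 0.349, 0.072]
contact_force: [0.3, 1.2, 5.6]
grip_width: 34.6
grasp_force: 91.9
t: 28.42
tool_pos: [510.7, 167.7, 56.1]
orientation: [3.14, 0.35, 0.072]
contact_force: [-0.6, -0.1, -0.8]
grip_width: 85.6
grasp_force: 0.0
t: 29.05
tool_pos: [548.8, 170.6, 161.0]
orientation: [3.14, 0.35, 0.072]
contact_force: [0.0, -0.3, 0.4]
grip_width: 85.2
grasp_force: 0.0
t: 29.68
tool_pos: [570.5, 46.0, 195.7]
orientation: [3.14, 0.349, 0.072]
contact_force: [0.4, -0.2, -0.1]
grip_width: 84.8
grasp_force: 0.0
t: 30.3
tool_pos: [577.7, -54.2, 195.4]
orientation: [3.14, 0.35, 0.07]
contact_force: [0.8, 1.0, 0.3]
grip_width: 85.5
grasp_force: 0.0
 t 30.3 pos [577.7 -54.2 195.4] off [-18.83  -3.8   15.19] rot [0.2  5.01 1.  ] F [0.8 1.  0.3] T [ 0.056 -0.153  0.051] w 85.5 q [-0.25  0.63  1.02 -0.11  1.83  1.24]
```

View pics/p5.png

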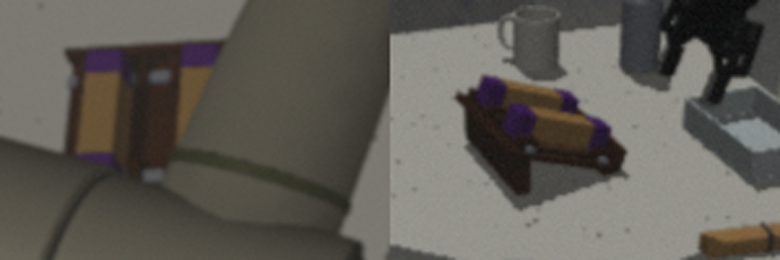

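Both mills lie parallel in their channels (side crop 480–575 and 505–610). They made contact at the expected height, and the gripper is clear.

```bash
python3 -c "
from station import robot
print(robot.sign_off())"
```

```text
the job is handed in; nothing more can be done
None
```

Both mills are released in the rest, one to a channel, with the heavy end of each (found from the wrist torque on lifting) at the bottom of the slope; the job was handed in at about 30 s, and sign-off returned no verdict.

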